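# Put the files back in their tray lanes

### The arm

A 7-joint arm with a two-finger parallel gripper is mounted at the origin on the work surface. World frame = base frame: x ahead of the robot, y to its left, z up, the work surface at z = 0. Lengths are in m, angles in degrees, forces in N, time in s.
With the tool pointing down it reaches from about 0.425 to 0.875 m from the base axis. Payload 4.7 kg.
Tool frame: the origin (TCP) lies at the centre of the arm's flange, where the gripper is bolted on; the fingertips stand 182 mm ahead of it and the grasp point (between the pads) lies 164 mm ahead of it; z points along the fingers, y is the line along which they close (so a half turn about z gives the same grasp; the last joint's range is limited). The gripper opens to 87 mm and grips with 3 to 60 N. Pads are 19 mm wide; open, the fingers measure 117 mm over their backs; the gripper's body (75 mm by 190 mm) begins 51 mm behind the grasp point.
Start: joints at [66.87, 18.392, -4.016, 83.108, 1.295, 78.541, -3.26], TCP at [0.264, -0.594, 0.405] pointing down, gripper open.
Joint ranges: [-163.93, 163.93], [-17.29, 119.83], [-79.2, 71.16], [3.27, 140.29], [-89.18, 269.18], [5.43, 117.66], [-154.24, 154.24]. Speed limits (degrees/s): [147.25, 147.25, 180, 180, 180, 180, 180].

### API

Orientations are given as [roll, pitch, yaw] about the fixed x, y, z axes, in that order (R = Rz(yaw) Ry(pitch) Rx(roll)).
In Python, from cell import env gives the robot as it stands. The module is installed in compiled form; this text tells all that it offers.
- The arm moves only by the tool step_arm, never from a script. Its argument "steps" is one flat list of numbers, 5 for each row, row after row: the opening, from 0 (shut) to 1 (fully open), then the shift along the tool's x, y, z in mm, then the turn about the tool's z in degrees. In form: [grip, dx, dy, dz, roll, grip, dx, dy, dz, roll, ...]. A call has 1 to 12 rows; each row shifts and turns the commanded pose from where the row before left it, along the tool's axes as they then stand; what a row does not reach is not made up. A row lasts 1/8 s, in which the tool goes at most 62.5 mm and 10.7 degrees, less where a joint would pass 70% of its speed; a pose out of reach is approached as far as the arm can. A call with a gripper value outside its range is refused whole. The fingers move at their own pace and stop on an object; "grip_force" is the grip in N (left out, the last holds). Time passes only in rows, so rows that do not move let the fingers close. It gives the time, the measured TCP pose, the force, the opening and the grip force at its end, in the units of the state.
- env.get_obs(): the state, without advancing time (a new reading comes with each control period).
- env.read_camera(name): name is "scene" or "top"; returns a dict with "image" (384x512x3 uint8, red, green, blue), "camera_matrix" (3x3 intrinsics, pixels), "R" (3x3) and "t" (3): a world point X has camera coordinates R X + t. Camera axes: x right, y down, z forward; pixel columns grow to the right and rows downward; lengths in m; the calibration is good to about 2 mm. A picture is of the moment at which its call begins. There is no depth.
- env.sign_off(): hands the job in; it is judged then, once.
The state is a dict: "time_s": time; "qpos": joint angles; "joint_velocities": joint speeds; "effort": joint torques, N m; "tool_pos": TCP position; "tool_rot": TCP orientation; "force": force on the tool from outside, world axes, zero at the start; "wrist_torque": the same for the moment, N m; "grip_width": finger opening in m; "grasp_force": force on a finger pad.
Only numpy, scipy, OpenCV 4.12 (cv2) and the standard library are available. Lean on these libraries where they do the work, as an engineer would, in place of code of your own. Each camera call takes 0.05 s, during which the arm holds its last target. There are 200 camera calls.

### The job

Put the red and the blue file away flat in the tray lanes of their own colour, handles at the same end as the yellow file's, each lowered right onto the lane floor before you let go, and each slid back until the butt of its handle is flush against the end wall. Do the red one first; then draw the blue one by its handle end fully out from under the low shelf, let go of it lying on the bench, and take it again by the middle, because the tray only leaves room for fingers in the trough across its middle. Leave the yellow file and everything else where they are.

Things in the scene. Friction and masses are not known exactly. Their poses are not given: they have to be found in the camera images.
- file_red: Red-handled hobby file, 220 mm long: plastic handle 120 x 24 wide x 20 high with a black rubber band, then a steel blade 100 x 16 wide x 6 thick; underside flat. Origin in the middle of the underside, handle towards -x, blade towards +x, z up; the centre of mass is within 15 mm of the origin. Lies loose on the bench in front of the low shelf, at any yaw.
- file_red_butt (a point): Centre of the underside edge at the handle's butt of the red file, 110 mm from the origin along its -x.
- file_blue: Blue-handled hobby file, 220 mm long: plastic handle 120 x 24 wide x 20 high with a black rubber band, then a steel blade 100 x 16 wide x 6 thick; underside flat. Origin in the middle of the underside, handle towards -x, blade towards +x, z up; the centre of mass is within 15 mm of the origin. Starts lying under the low shelf with only 43 to 53 mm of its handle sticking out in front.
- file_blue_butt (a point): As for the red file: butt, 110 mm from the origin along -x.
- file_yellow: Yellow-handled hobby file, 220 mm long: plastic handle 120 x 24 wide x 20 high with a black rubber band, then a steel blade 100 x 16 wide x 6 thick; underside flat. Origin in the middle of the underside, handle towards -x, blade towards +x, z up; the centre of mass is within 15 mm of the origin. Already lies correctly in the yellow lane; leave it.
- tray: Fixed plywood tray 264 (x) x 174 (y) x 28 high, floor 6 thick. Origin under its centre, x along the lanes to the blade end, end walls 12 thick. Lanes at y = -58, 0, 58 mm; which colour is where varies. Ribs (24 wide between lanes, 12 outside) stand beside the lanes up to 28 mm over the bench, except in a finger trough across the whole tray from x = -55 to 25 mm.
- lane_red: Red lane in the tray (coloured floor strip and coloured plate on its end wall). Origin on the lane's floor, mid-width, at the inner face of the handle-end wall; x runs along the lane towards the blade end, z up. The lane is 34 mm wide, 240 mm long between end walls, its floor 6 mm above the bench, its walls 22 mm high above the floor. 
- lane_blue: Blue lane in the tray (coloured floor strip and coloured plate on its end wall). Origin on the lane's floor, mid-width, at the inner face of the handle-end wall; x runs along the lane towards the blade end, z up. The lane is 34 mm wide, 240 mm long between end walls, its floor 6 mm above the bench, its walls 22 mm high above the floor. 
- lane_yellow: Yellow lane in the tray (coloured floor strip and coloured plate on its end wall). Origin on the lane's floor, mid-width, at the inner face of the handle-end wall; x runs along the lane towards the blade end, z up. The lane is 34 mm wide, 240 mm long between end walls, its floor 6 mm above the bench, its walls 22 mm high above the floor. 
- shelf: Fixed low wooden shelf, 200 deep (x) x 270 wide (y). Origin on the bench under the middle of its front edge (the edge facing the robot); x runs inwards under the shelf. Board from 44 to 58 mm high, side panels 14 thick at y = +-128 mm. On the board, at least 40 mm behind its front edge, stand a red parts tray 35 high, and the jar.
- jar: Small amber glass jar, radius 24, 60 high, standing on the shelf's board. Origin in the middle of its underside.
- brush: Flat brush 170 long, 22 wide, 12 high, wooden handle towards -x, lying under the shelf beside the blue file, handle sticking out about 25 mm. Origin on the underside, handle end at x = -85 mm.
- can_orange: Orange spray can, radius 33, 190 high, standing on the bench between tray and shelf. Origin in the middle of its underside.
- can_green: Green spray can, radius 33, 190 high, standing on the bench on the left. Origin in the middle of its underside.
- pliers: Red-handled pliers, about 170 x 70 x 14, lying on the bench beyond the tray. Origin on the underside near the middle, jaws towards +x.
- screwdriver: Yellow-handled screwdriver, 200 long, lying on the bench to the right of the tray.
Not all that is in view belongs to the job. Of the things that look like the file_red, the smaller one is meant.

How it is judged (in metres and radians):
On the way, in this order (a step that is already met when the one before it is completed fails the run):
1. the red file lies on the floor of the red lane, blade end away from the handle-end wall, while the fingers still hold it (y of file_red_butt in the frame of lane_red between -0.01 and 0.01 m and angle between the x axis of file_red and the x axis of lane_red, either way round below 0.08 rad and z of each of file_red_butt, file_red in the frame of lane_red below 0.005 m and angle between file_red's own z axis and vertical below 0.05 rad and x of file_red in the frame of lane_red above 0.09 m and contact force between the fingers and file_red above 0.3 N), for 0.1 s.
2. the blue file lies flat on the bench, fully out from under the shelf, let go (x of file_blue in the frame of shelf below -0.1 m and height (world z) of each of file_blue, file_blue_butt below 0.008 m and contact force between the fingers and file_blue below 0.1 N and linear speed of file_blue below 0.02 m/s), for 0.1 s.
3. the blue file lies on the floor of the blue lane, blade end away from the handle-end wall, while the fingers still hold it (y of file_blue_butt in the frame of lane_blue between -0.01 and 0.01 m and angle between the x axis of file_blue and the x axis of lane_blue, either way round below 0.08 rad and z of each of file_blue_butt, file_blue in the frame of lane_blue below 0.005 m and angle between file_blue's own z axis and vertical below 0.05 rad and x of file_blue in the frame of lane_blue above 0.09 m and contact force between the fingers and file_blue above 0.3 N), for 0.1 s.
At the end, for the whole second after the job is handed in: The red and blue files lie at rest, flat on the floors of their own lanes (butt within 10 mm of the middle line, 0.08 rad along the lane, 0.05 rad level, 5 mm of the floor), butts within 5 mm of the handle-end wall, blades away from it; the yellow file not moved by 15 mm (y of file_red_butt in the frame of lane_red between -0.01 and 0.01 m and angle between the x axis of file_red and the x axis of lane_red, either way round below 0.08 rad and z of each of file_red_butt, file_red in the frame of lane_red below 0.005 m and angle between each of file_red, file_blue's own z axis and vertical below 0.05 rad and x of file_red in the frame of lane_red above 0.09 m and x of file_red_butt in the frame of lane_red below 0.005 m and y of file_blue_butt in the frame of lane_blue between -0.01 and 0.01 m and angle between the x axis of file_blue and the x axis of lane_blue, either way round below 0.08 rad and z of each of file_blue_butt, file_blue in the frame of lane_blue below 0.005 m and x of file_blue in the frame of lane_blue above 0.09 m and x of file_blue_butt in the frame of lane_blue below 0.005 m and linear speed of each of file_red, file_blue below 0.02 m/s and distance of file_yellow from where it was at the start of the episode below 0.015 m); the robot touches nothing.
It fails at once if the jar, brush, pliers, screwdriver or one of the cans is moved by more than 30 mm (distance of any of jar, can_orange, can_green, pliers, screwdriver, brush from where it was at the start of the episode above 0.03 m).
It fails at once if the yellow file is moved by more than 15 mm (distance of file_yellow from where it was at the start of the episode above 0.015 m).
It also fails if it takes over 59 s, if anything falls off the work surface, if the arm or the gripper's body presses on something with over 40 N, if the wrist force passes 120 N, or if a joint passes its speed limit or range.

## Working session

There is one attempt and no reset: what is moved stays moved. The work goes in short steps, Python scripts to look and compute and a tool call to move; the robot and the scene stay as the last step left them, time stands still between calls to the robot, and variables do not carry over. Pictures are saved under pics/ and viewed, at most 10 in all, crops included, and the job is handed in when it is done.

Besides the shell and the picture viewer there is one more tool, called by a JSON object that holds its "op" and its "data", one argument or row to a line. step_arm: Moves the arm, as the interface text tells. Its arguments: {"type":"object","properties":{"steps":{"type":"array","items":{"type":"number"}},"grip_force":{"type":"number"}},"required":["steps"]}

```bash
mkdir -p pics; python3 - <<'E'
from cell import env
import cv2,numpy as np
for n in("scene","top"):
    c=env.read_camera(n);cv2.imwrite(f"pics/{n}0.png",c["image"][:,:,::-1]);print(n,c["camera_matrix"].round(1).tolist(),c["R"].round(4).tolist(),c["t"].round(4).tolist())
o=env.get_obs();print(o)
E
```

```text
scene [[421.2, 0.0, 258.9], [0.0, 421.2, 193.1], [0.0, 0.0, 1.0]] [[0.649, 0.7606, -0.0188], [0.538, -0.4763, -0.6955], [-0.538, 0.4412, -0.7183]] [-0.3286, -0.2149, 1.6105]
top [[360.5, 0.0, 258.4], [0.0, 360.5, 188.3], [0.0, 0.0, 1.0]] [[0.0272, -0.9996, -0.0126], [-0.9897, -0.0252, -0.141], [0.1406, 0.0163, -0.9899]] [-0.0156, 0.5126, 1.0347]
{'time_s': 0.1, 'qpos': array([66.87254601, 18.43365782, -4.01603696, 83.16689354,  1.293415  ,
       78.5377712 , -3.26128105]), 'joint_velocities': array([-0.02094535, -0.17258486,  0.04022791, -0.11769734,  0.09993803,
       -0.05602751,  0.0176347 ]), 'effort': array([ 1.41252790e-04, -4.92573202e+01, -4.05673133e-01, -3.13399172e+01,
       -6.43082731e-02,  3.95083835e-02,  4.54270673e-05]), 'tool_pos': array([ 0.26361936, -0.59395492,  0.40379268]), 'tool_rot': array([-1.79906817e+02,  3.54094081e-03,  2.39359112e+01]), 'force': array([ 0.06735639, -0.85622912,  0.24089513]), 'wrist_torque': array([ 0.02221788, -0.00096404,  0.00392614]), 'grasp_force': 0.0, 'grip_width': 0.08704400347941689}
```

View pics/scene0.png

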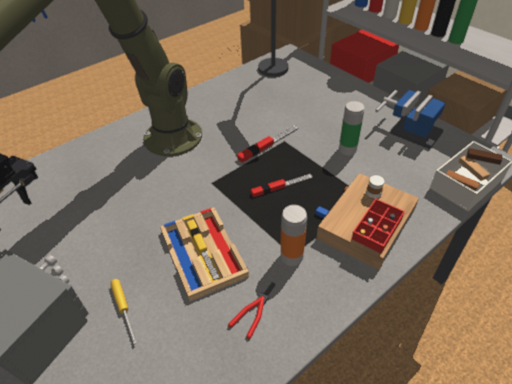

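View pics/top0.png

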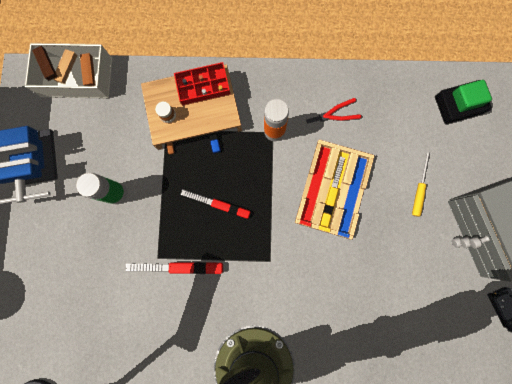

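The scene view has the small red file at about (281,185), the blue butt at (321,212), and the tray around (203,252). In the top view the small red file runs from (250,213) to (183,193) and the blue butt is at (215,145). The tray is around (336,189), with the yellow handle towards the robot, red lane on the left and blue lane on the right. The larger red decoy sits at (175,268).

```bash
cat > h.py <<'E'
from cell import env
import cv2,numpy as np
np.set_printoptions(precision=4,suppress=True)
def cam(n):
    c=env.read_camera(n);c["R"]=np.array(c["R"]);c["t"]=np.array(c["t"]);return c
def ray(c,p):
    d=c["R"].T@np.linalg.inv(c["camera_matrix"])@np.array([p[0],p[1],1.]);return -c["R"].T@c["t"],d/np.linalg.norm(d)
def plane(c,p,z):
    o,d=ray(c,p);return o+d*(z-o[2])/d[2]
def tri(c1,p1,c2,p2):
    o,d=ray(c1,p1);q,e=ray(c2,p2);s=np.linalg.lstsq(np.c_[d,-e],q-o,rcond=None)[0]
    a,b=o+d*s[0],q+e*s[1];return (a+b)/2,np.linalg.norm(a-b)
def masks(im):
    h=cv2.cvtColor(im,cv2.COLOR_RGB2HSV);H,S,V=h[...,0].astype(int),h[...,1],h[...,2]
    k=(S>140)&(V>60)
    return dict(red=k&((H<6)|(H>174)),blue=k&(H>105)&(H<125),yel=k&(H>20)&(H<32))
def blobs(c,col,box,mn=8):
    m=masks(c["image"])[col].astype(np.uint8);x0,y0,x1,y1=box;z=np.zeros_like(m);z[y0:y1,x0:x1]=m[y0:y1,x0:x1]
    n,l,s,ce=cv2.connectedComponentsWithStats(z)
    out=[]
    for i in range(1,n):
        if s[i,4]>=mn:
            cn=cv2.findContours((l==i).astype(np.uint8),0,1)[0][0];out.append((ce[i],int(s[i,4]),cv2.boxPoints(cv2.minAreaRect(cn))))
    return out
E
python3 - <<'E'
from h import *
T=cam("top");S=cam("scene")
for nm,c,col,box in[("T red file",T,"red",(160,180,272,230)),("S red file",S,"red",(240,170,315,200)),("T blue butt",T,"blue",(200,130,235,160)),("S blue butt",S,"blue",(310,200,335,222)),
 ("T tray",T,"red",(290,135,380,240)),("T tray",T,"blue",(290,135,380,240)),("T tray",T,"yel",(290,135,380,240)),("S tray",S,"red",(160,200,250,300)),("S tray",S,"blue",(160,200,250,300)),("S tray",S,"yel",(160,200,250,300))]:
    for b in blobs(c,col,box): print(nm,col,b[0].round(1),b[1],b[2].round(1).tolist())
a=cv2.resize(T["image"][120:250,140:390],None,fx=3.2,fy=3.2,interpolation=cv2.INTER_CUBIC);cv2.imwrite("pics/c1.png",a[:,:,::-1])
a=cv2.resize(S["image"][160:310,150:350],None,fx=4,fy=4,interpolation=cv2.INTER_CUBIC);cv2.imwrite("pics/c2.png",a[:,:,::-1])
E
```

```text
T red file red [220.4 205.1] 172 [[210.10000610351562, 206.3000030517578], [213.1999969482422, 197.6999969482422], [230.8000030517578, 204.0], [227.6999969482422, 212.60000610351562]]
T red file red [242.8 212.6] 120 [[235.10000610351562, 214.6999969482422], [237.89999389648438, 206.3000030517578], [250.5, 210.5], [247.6999969482422, 218.89999389648438]]
S red file red [276.5 184.6] 151 [[267.29998779296875, 182.89999389648438], [283.20001220703125, 177.60000610351562], [286.1000061035156, 186.3000030517578], [270.20001220703125, 191.60000610351562]]
S red file red [256.8 191. ] 114 [[249.1999969482422, 188.60000610351562], [261.5, 184.5], [264.3999938964844, 193.1999969482422], [252.10000610351562, 197.3000030517578]]
T blue butt blue [214.6 145.5] 107 [[209.10000610351562, 140.1999969482422], [217.10000610351562, 138.1999969482422], [220.1999969482422, 150.89999389648438], [212.1999969482422, 152.89999389648438]]
S blue butt blue [321.1 211.2] 94 [[314.0, 213.0], [318.0, 205.0], [328.0, 210.0], [324.0, 218.0]]
T tray red [314.6 186.2] 766 [[299.3999938964844, 223.0], [319.5, 145.80
[... 1115 characters left out ...]
9482422, 225.60000610351562]]
S tray blue [184.1 259.6] 570 [[167.1999969482422, 232.5], [176.0, 228.6999969482422], [200.3000030517578, 285.3999938964844], [191.5, 289.20001220703125]]
S tray yel [187.5 217. ] 26 [[182.5, 217.5], [191.8000030517578, 214.39999389648438], [192.5, 216.5], [183.1999969482422, 219.60000610351562]]
S tray yel [191.2 224.9] 84 [[185.3000030517578, 221.6999969482422], [193.6999969482422, 218.3000030517578], [198.8000030517578, 230.89999389648438], [190.3000030517578, 234.3000030517578]]
S tray yel [201.2 249.7] 269 [[190.3000030517578, 236.0], [199.60000610351562, 231.8000030517578], [220.39999389648438, 278.1000061035156], [211.10000610351562, 282.29998779296875]]
```

View pics/c1.png

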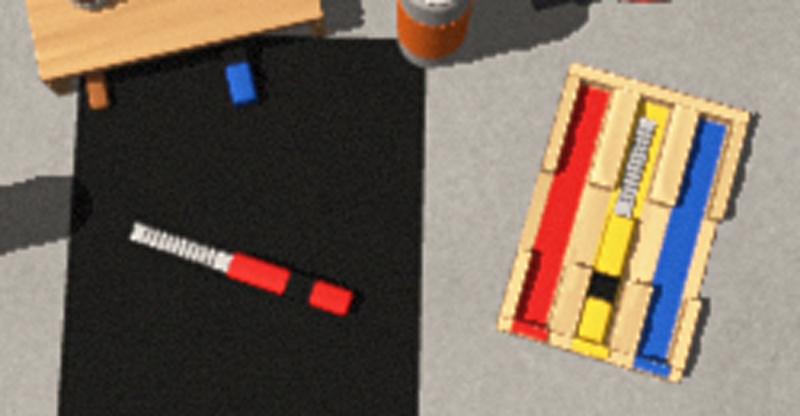

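View pics/c2.png

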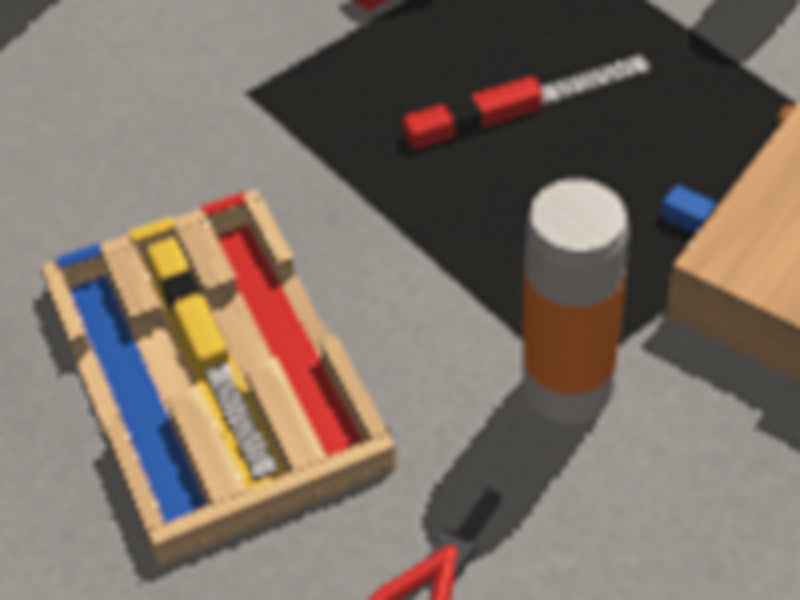

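The crops show the tray rim corners. In crop 1 they are (498,328), (680,382), (749,112), (573,64). In crop 2 they are (252,190), (45,262), (155,540), (393,447). The red plate sits on the handle-end wall nearest the robot. Next I triangulate.

```bash
python3 - <<'E'
from h import *
T=cam("top");S=cam("scene")
print("cams",ray(T,(0,0))[0],ray(S,(0,0))[0])
f1=lambda x,y:(140+x/3.2-.35,120+y/3.2-.35); f2=lambda x,y:(150+x/4-.4,160+y/4-.4)
P=[]
for a,b in[((498,328),(252,190)),((680,382),(45,262)),((749,112),(155,540)),((573,64),(393,447))]:
    p,e=tri(T,f1(*a),S,f2(*b));P.append(p);print("tray corner",p,e,"planeT",plane(T,f1(*a),.028),"planeS",plane(S,f2(*b),.028))
def show(n,a,b,z):
    p,e=tri(T,a,S,b);print(n,p,e,"T",plane(T,a,z)[:2],"S",plane(S,b,z)[:2])
show("red front part",(220.4,205.1),(276.5,184.6),.017)
show("red butt part",(242.8,212.6),(256.8,191.0),.017)
show("blue",(214.6,145.5),(321.1,211.2),.017)
show("red blade tip",f1(132,232),f2(647,65),.006)
show("blue butt end mid top",f1(245,103),f2(676,196),.018)
show("shelf corner L(brush side)",f1(42,83),f2(790,100),.058)
show("shelf corner near can",f1(323,22),f2(675,265),.058)
show("red lane far end",f1(596,88),f2(345,450),.006)
show("blue lane far end",f1(713,122),f2(183,513),.006)
for n,c,pts,z in[("T",T,[(310,225),(323,147.5)],.006)]:print([plane(c,p,z) for p in pts])
print("shelf front plane T",plane(T,f1(42,78),.058),plane(T,f1(323,19),.058))
print("orange can base S", plane(S,(292,255),0.))
for p in[(170,149)]:print("brush",plane(T,p,.01))
E
```

```text
cams [ 0.3623 -0.0196  1.0964] [ 1.1952 -0.563   1.0011]
tray corner [ 0.4163 -0.1132  0.0274] 0.0006090583484108163 planeT [ 0.4161 -0.1134  0.028 ] planeS [ 0.4169 -0.1132  0.028 ]
tray corner [ 0.3729 -0.2768  0.0307] 0.006099505410829504 planeT [ 0.3713 -0.2801  0.028 ] planeS [ 0.3727 -0.2737  0.028 ]
tray corner [ 0.6259 -0.3454  0.0304] 0.0030159811740933054 planeT [ 0.6257 -0.3474  0.028 ] planeS [ 0.6253 -0.3436  0.028 ]
tray corner [ 0.6701 -0.1807  0.025 ] 0.00284562265316274 planeT [ 0.6685 -0.1814  0.028 ] planeS [ 0.6725 -0.1807  0.028 ]
red front part [0.4629 0.1129 0.012 ] 0.002415075257138597 T [0.4618 0.1112] S [0.4671 0.1106]
red butt part [0.4421 0.0444 0.012 ] 0.002557712151106785 T [0.441  0.0431] S [0.4465 0.0425]
blue [0.6456 0.1368 0.0157] 0.0006999865643435374 T [0.6455 0.1369] S [0.6462 0.1355]
red blade tip [ 0.5014  0.2384 -0.0002] 0.004084797190498461 T [0.4994 0.2352] S [0.5064 0.2355]
blue butt end mid top [0.6294 0.1355 0.0134] 0.009576055100743334 T [0.6254 0.1309] S [0.6341 0.1368]
shelf corner L(brush side) [0.6276 0.3085 0.0172] 0.04332220297308851 T [0.6301 0.3149] S [0.6454 0.2494]
shelf corner near can [0.6987 0.0593 0.0528] 0.007456755590021712 T [0.6947 0.0559] S [0.703  0.0594]
red lane far end [ 0.648  -0.2043  0.0198] 0.0010086884016554671 T [ 0.6514 -0.2071] S [ 0.6406 -0.1988]
blue lane far end [ 0.6167 -0.3159  0.0207] 0.0011118581679385006 T [ 0.6204 -0.3195] S [ 0.6077 -0.3127]
[array([ 0.4098, -0.1596,  0.006 ]), array([ 0.65  , -0.1981,  0.006 ])]
shelf front plane T [0.6348 0.3152 0.058 ] [0.6976 0.056  0.058 ]
orange can base S [ 0.6985 -0.0381  0.    ]
brush [0.6329 0.276  0.01  ]
```

{"op": "step_arm", "data": {
  "steps": [1, 39, -47, 0, 0, 1, 39, -47, 0, 0, 1, 39, -47, 0, 0, 1, 39, -47, 0, 0, 1, 39, -47, 0, 0, 1, 39, -47, 0, 0, 1, 39, -47, 0, 0, 1, 39, -47, 0, 0, 1, 39, -47, 0, 0, 1, 39, -47, 0, 0, 1, 39, -47, 0, 0, 1, 0, 0, 0, 0],
  "grip_force": 25
}}

```text
time_s: 1.8
tool_pos: [0.4462, 0.0577, 0.4053]
tool_rot: [-180.0, -0.1, 24.5]
force: [0.1, -0.8, -0.0]
grip_width: 0.0872
grasp_force: 0.0
```

{"op": "step_arm", "data": {
  "steps": [1, 0, 0, 30, -9.8, 1, 0, 0, 30, -9.8, 1, 0, 0, 30, -9.8, 1, 0, 0, 30, -9.8, 1, 0, 0, 0, -9.9, 1, 0, 0, 0, 0]
}}

```text
time_s: 2.55
tool_pos: [0.4459, 0.0516, 0.2844]
tool_rot: [-180.0, 0.0, 72.9]
force: [-0.0, -0.7, -0.1]
grip_width: 0.0871
grasp_force: 0.0
```

```bash
cat >> h.py <<'E'
def go(x,y,z=None):
    "offset to world target in tool axes, mm"
    o=env.get_obs();p=np.array(o["tool_pos"]);from scipy.spatial.transform import Rotation as Q
    r=Q.from_euler("xyz",o["tool_rot"],degrees=True).as_matrix()
    d=np.array([x,y,p[2] if z is None else z])-p
    print("t",round(o["time_s"],2),"pos",p,"rot",o["tool_rot"],"w",round(o["grip_width"],4),"F",o["force"],"gf",round(o["grasp_force"],1),"-> tool mm",(r.T@d*1000).round(1))
E
python3 -c "
from h import *
go(.465,.1212,.185)"
```

```text
t 2.55 pos [0.4459 0.0516 0.2844] rot [-179.9672    0.0319   72.86  ] w 0.0871 F [-0.0259 -0.7006 -0.116 ] gf 0.0 -> tool mm [72.2 -2.2 99.4]
```

{"op": "step_arm", "data": {
  "steps": [1, 36, -1, 0, 0, 1, 36, -1, 0, 0, 1, 0, 0, 40, 0, 1, 0, 0, 30, 0, 1, 0, 0, 20, 0, 1, 0, 0, 7, 0, 1, 0, 0, 0, 0]
}}

```text
time_s: 3.42
tool_pos: [0.4654, 0.1217, 0.188]
tool_rot: [180.0, 0.0, 72.9]
force: [0.5, 0.5, 0.3]
grip_width: 0.0872
grasp_force: 0.0
```

```bash
python3 - <<'E'
from h import *
go(.465,.1212,.185)
S=cam("scene");cv2.imwrite("pics/s1.png",cv2.resize(S["image"][120:250,200:360],None,fx=4,fy=4,interpolation=2)[:,:,::-1])
E
```

```text
t 3.42 pos [0.4654 0.1217 0.188 ] rot [179.9821   0.0047  72.9326] w 0.0872 F [0.5211 0.5011 0.3127] gf 0.0 -> tool mm [-0.6 -0.3  3. ]
```

View pics/s1.png

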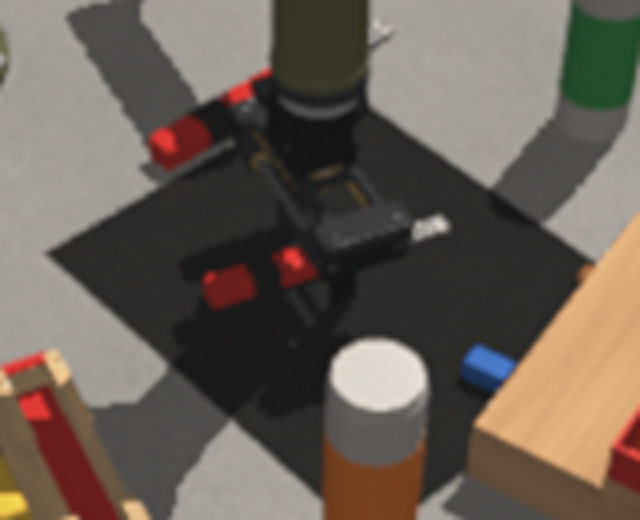

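The fingers straddle the handle: red handle at crop (228,288)–(297,265), blade tip emerging at (432,228). I'll go down and close.

{"op": "step_arm", "data": {
  "steps": [1, 0, 0, 3, 0, 0.5, 0, 0, 0, 0, 0.2, 0, 0, 0, 0, 0, 0, 0, 0, 0, 0, 0, 0, 0, 0, 0, 0, 0, 0, 0, 0, 0, 0, 0, 0],
  "grip_force": 30
}}

```text
time_s: 4.35
tool_pos: [0.4651, 0.1219, 0.1847]
tool_rot: [-180.0, 0.0, 73.0]
force: [0.5, -1.1, 0.2]
grip_width: 0.0348
grasp_force: 0.0
```

{"op": "step_arm", "data": {
  "steps": [0, 0, 0, -15, 0, 0, 0, 0, -30, 0, 0, 0, 0, -40, 0, 0, 0, 0, 0, 0]
}}

```text
time_s: 4.85
tool_pos: [0.4666, 0.1228, 0.2735]
tool_rot: [179.6, -0.1, 73.0]
force: [0.8, 0.3, -0.4]
grip_width: 0.0017
grasp_force: 0.0
```

The fingers hadn't finished closing before the lift. I'll reopen and measure the file again.

{"op": "step_arm", "data": {
  "steps": [1, -40, 0, -20, 0, 1, -40, 0, 0, 0, 1, -40, 0, 0, 0, 1, 0, 0, 0, 0, 1, 0, 0, 0, 0, 1, 0, 0, 0, 0, 1, 0, 0, 0, 0]
}}

```text
time_s: 5.72
tool_pos: [0.4303, 0.0081, 0.2897]
tool_rot: [-180.0, -0.0, 73.2]
force: [-0.6, -0.5, 0.7]
grip_width: 0.0639
grasp_force: 0.0
```

```bash
python3 - <<'E'
from h import *
go(.465,.1212,.185)
T=cam("top");S=cam("scene")
for nm,c,box in[("T",T,(160,180,272,230)),("S",S,(240,170,315,200))]:
    for b in blobs(c,"red",box): print(nm,b[0].round(1),b[1],plane(c,b[0],.018))
E
```

```text
t 5.72 pos [0.4303 0.0081 0.2897] rot [-179.9836   -0.0191   73.1535] w 0.0639 F [-0.6014 -0.4886  0.6593] gf 0.0 -> tool mm [118.2   0.5 104.7]
T [216.1 204. ] 84 [0.4648 0.1243 0.018 ]
S [276.4 184.6] 152 [0.4677 0.1096 0.018 ]
S [256.7 191.4] 117 [0.4482 0.0405 0.018 ]
```

The scene view shows the file hasn't moved (same centroids), so I'll go back and close fully this time.

{"op": "step_arm", "data": {
  "steps": [1, 39, 0, 0, 0, 1, 39, 0, 0, 0, 1, 40, 0, 0, 0, 1, 0, 0, 40, 0, 1, 0, 0, 40, 0, 1, 0, 0, 20, 0, 1, 0, 0, 4, 0, 0, 0, 0, 0, 0, 0, 0, 0, 0, 0, 0, 0, 0, 0, 0, 0, 0, 0, 0, 0, 0, 0, 0, 0, 0]
}}

```text
time_s: 7.32
tool_pos: [0.4646, 0.12, 0.1859]
tool_rot: [180.0, 0.0, 73.0]
force: [0.7, 0.0, -0.2]
grip_width: 0.0451
grasp_force: 0.0
```

{"op": "step_arm", "data": {
  "steps": [0, 0, 0, 0, 0, 0, 0, 0, 0, 0, 0, 0, 0, 0, 0, 0, 0, 0, 0, 0, 0, 0, 0, 0, 0]
}}

```text
time_s: 7.95
tool_pos: [0.4646, 0.12, 0.1857]
tool_rot: [180.0, 0.0, 73.0]
force: [1.0, 0.0, -0.7]
grip_width: 0.0236
grasp_force: 30.0
```

{"op": "step_arm", "data": {
  "steps": [0, 0, 0, -20, 0, 0, 0, 0, -30, 0, 0, 0, 0, -30, 0, 0, -43, 24, 0, 0, 0, -43, 24, 0, 0, 0, -43, 24, 0, 0, 0, -43, 24, 0, 0, 0, -43, 24, 0, 0, 0, -43, 23, 0, 0, 0, 0, 0, 0, 0]
}}

```text
time_s: 9.2
tool_pos: [0.5259, -0.1735, 0.2667]
tool_rot: [179.9, 0.1, 72.6]
force: [-0.1, 0.9, -1.2]
grip_width: 0.0239
grasp_force: 30.0
```

{"op": "step_arm", "data": {
  "steps": [0, 0, 0, 0, 9.8, 0, 0, 0, 0, 9.8, 0, 0, 0, 0, 9.8, 0, 0, 0, 0, 9.8, 0, 0, 0, 0, 9.8, 0, 0, 0, 0, 9.8, 0, 0, 0, 0, 9.8, 0, 0, 0, 0, 9.8, 0, 0, 0, 0, 9.6, 0, 0, 0, 0, 0]
}}

```text
time_s: 10.45
tool_pos: [0.5261, -0.1673, 0.2666]
tool_rot: [-180.0, -0.0, -14.8]
force: [-0.1, 0.8, -1.4]
grip_width: 0.0238
grasp_force: 30.0
```

```bash
python3 - <<'E'
from h import *
go(.5249,-.1700,.22)
T=cam("top");S=cam("scene")
a=cv2.resize(T["image"][110:250,270:400],None,fx=3.8,fy=3.8,interpolation=2);b=cv2.resize(S["image"][180:320,150:270],None,fx=3.8,fy=3.8,interpolation=2)[:532,:306+0]
h=min(a.shape[0],b.shape[0]);cv2.imwrite("pics/r1.png",np.hstack([a[:h],b[:h]])[:,:800,::-1])
E
```

```text
t 10.45 pos [ 0.5261 -0.1673  0.2666] rot [-179.9747   -0.037   -14.7715] w 0.0238 F [-0.1429  0.7734 -1.361 ] gf 30.0 -> tool mm [-0.5  2.9 46.6]
```

View pics/r1.png

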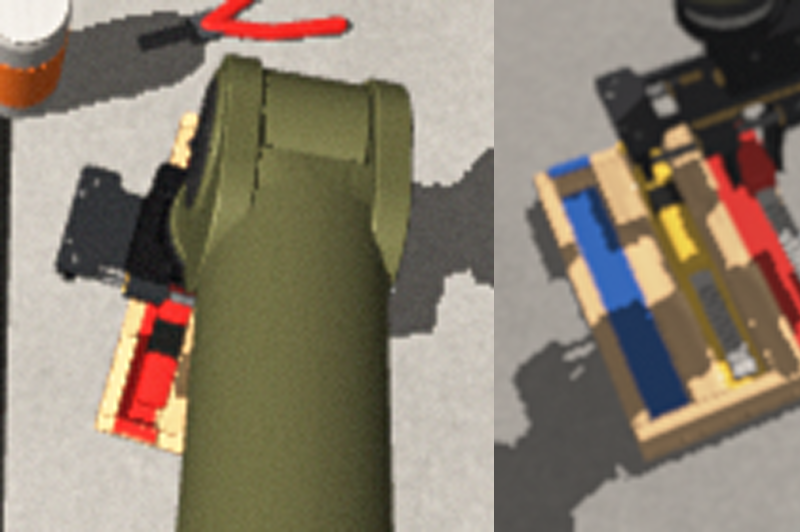

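The left half (top view) shows the red handle with its band at about (163,340) over the red lane. The right half shows blade and handle over the red strip. I'll lower to just above the ribs and check sideways alignment.

{"op": "step_arm", "data": {
  "steps": [0, 0, 3, 20, 0, 0, 0, 0, 20, 0, 0, 0, 0, 4, 0, 0, 0, 0, 0, 0]
}}

```text
time_s: 11.05
tool_pos: [0.5254, -0.1712, 0.222]
tool_rot: [-180.0, -0.0, -14.9]
force: [-0.8, -0.7, -1.5]
grip_width: 0.0237
grasp_force: 30.0
```

```bash
python3 - <<'E'
from h import *
go(.5249,-.1700,.1917)
T=cam("top")
R=np.array([[.9659,-.2588],[.2588,.9659]])
tr=lambda p:(R.T@(p[:2]-[.521,-.229])*1000).round(1)
m=masks(T["image"])["red"]
for v in range(196,231,3):
    r=np.where(m[v,290:345])[0]+290
    if len(r): print(v,r.min(),r.max(),"at z.028+.03",tr(plane(T,(r.min()-.5,v),.055)),tr(plane(T,(r.max()+.5,v),.055)))
a=cv2.resize(T["image"][190:240,285:340],None,fx=9,fy=9,interpolation=2);cv2.imwrite("pics/r2.png",a[:,:,::-1])
E
```

```text
t 11.05 pos [ 0.5254 -0.1712  0.222 ] rot [-179.9866   -0.0035  -14.8935] w 0.0237 F [-0.8254 -0.724  -1.4789] gf 30.0 -> tool mm [-0.8 -1.  30.3]
196 307 318 at z.028+.03 [-6.3 91.1] [-14.5  57.3]
199 307 308 at z.028+.03 [-14.8  93.3] [-16.2  87.7]
202 306 307 at z.028+.03 [-22.6  98.4] [-23.9  92.7]
205 305 314 at z.028+.03 [-30.4 103.3] [-37.1  75.3]
208 304 315 at z.028+.03 [-38.1 108.3] [-46.2  74.7]
211 303 314 at z.028+.03 [-45.9 113.3] [-53.9  79.7]
214 302 313 at z.028+.03 [-53.6 118.3] [-61.6  84.7]
217 302 312 at z.028+.03 [-61.9 120.4] [-69.3  89.6]
220 301 310 at z.028+.03 [-69.6 125.3] [-76.3  97.4]
223 300 310 at z.028+.03 [-77.3 130.3] [-84.7  99.6]
```

View pics/r2.png

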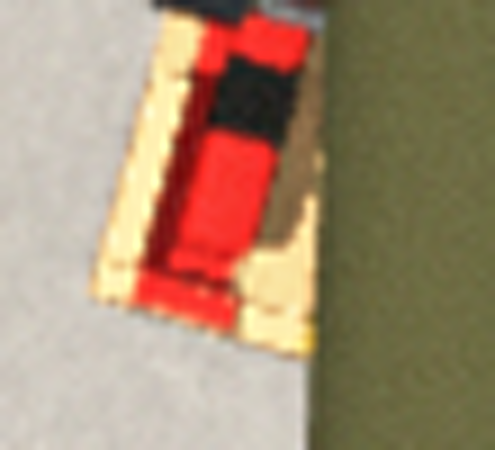

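The crop shows the handle edges at (205,140)/(180,255) and (277,148)/(243,250), and the red wall plate from (140,285) to (238,322).

```bash
python3 - <<'E'
from h import *
T=cam("top");R=np.array([[.9659,.2588],[-.2588,.9659]])
f=lambda x,y:(285+x/9-.45,190+y/9-.45)
for n,x,y,z in[("L",205,140,.056),("L",180,255,.056),("R",277,148,.056),("R",243,250,.056),("plateL",137,300,.028),("plateL in",143,268,.028),("plateR",237,330,.028),("plateR in",240,294,.028),("corner",93,295,.028),("ribL",163,75,.028),("butt",170,272,.04),("butt",232,282,.04)]:
    print(n,(R.T@(plane(T,f(x,y),z)[:2]-[.521,-.229])*1000).round(1))
E
```

```text
L [-76.1  66.5]
L [-113.9   64.3]
R [-72.   43.7]
R [-106.6   45.5]
plateL [-129.6   71.2]
plateL in [-118.9   72.2]
plateR [-129.7   37.3]
plateR in [-118.1   39.5]
corner [-132.1   85.5]
ribL [-55.7  83. ]
butt [-118.7   64.4]
butt [-116.1   44.3]
```

{"op": "step_arm", "data": {
  "steps": [0, 4, -1, 8, 0, 0, 0, 0, 10, 0, 0, 0, 0, 7, 0, 0, 0, 0, 3, 0, 0, 0, 0, 0, 0]
}}

```text
time_s: 11.78
tool_pos: [0.5293, -0.1714, 0.1934]
tool_rot: [-180.0, 0.0, -15.0]
force: [-0.2, 0.1, -1.9]
grip_width: 0.0236
grasp_force: 30.0
```

{"op": "step_arm", "data": {
  "steps": [0, 0, 0, 1, 0, 0, 0, 0, 1, 0, 0, 0, 0, 0, 0]
}}

```text
time_s: 12.15
tool_pos: [0.5294, -0.1715, 0.1918]
tool_rot: [180.0, -0.0, -15.0]
force: [-0.2, -0.3, -1.9]
grip_width: 0.0236
grasp_force: 30.0
```

{"op": "step_arm", "data": {
  "steps": [0, 0, 0, 1, 0, 0, 0, 0, 1, 0, 0, 0, 0, 0, 0]
}}

```text
time_s: 12.52
tool_pos: [0.5296, -0.1714, 0.1917]
tool_rot: [179.9, 0.0, -15.0]
force: [-5.9, 1.1, 12.0]
grip_width: 0.0234
grasp_force: 30.0
```

On the floor and still held. Now I slide it back.

{"op": "step_arm", "data": {
  "steps": [0, 0, 0, -1, 0, 0, -3, 0, 0, 0, 0, -3, 0, 0, 0, 0, -3, 0, 0, 0, 0, -2, 0, 0, 0, 0, 0, 0, 0, 0]
}}

```text
time_s: 13.28
tool_pos: [0.5195, -0.1688, 0.1917]
tool_rot: [180.0, -0.2, -15.0]
force: [2.9, -0.8, 5.7]
grip_width: 0.0239
grasp_force: 30.0
```

{"op": "step_arm", "data": {
  "steps": [0, -1.5, 0, 0, 0, 0, -1, 0, 0, 0, 0, 0, 0, 0, 0]
}}

```text
time_s: 13.65
tool_pos: [0.5172, -0.1682, 0.1917]
tool_rot: [180.0, -0.2, -15.0]
force: [3.8, -1.5, 5.4]
grip_width: 0.0238
grasp_force: 30.0
```

{"op": "step_arm", "data": {
  "steps": [0, -1.5, 0, 0, 0, 0, -1, 0, 0, 0, 0, 0, 0, 0, 0]
}}

```text
time_s: 14.02
tool_pos: [0.5152, -0.1677, 0.1917]
tool_rot: [180.0, -0.3, -15.0]
force: [6.6, -1.6, 3.5]
grip_width: 0.0241
grasp_force: 30.0
```

{"op": "step_arm", "data": {
  "steps": [0, -1.5, 0, 0, 0, 0, -1, 0, 0, 0, 0, 0, 0, 0, 0]
}}

```text
time_s: 14.4
tool_pos: [0.5142, -0.1675, 0.1922]
tool_rot: [-180.0, -0.6, -15.0]
force: [10.9, -3.0, 0.0]
grip_width: 0.0239
grasp_force: 30.0
```

Contact with the wall: force rising and motion stalled. I'll release with a small opening.

{"op": "step_arm", "data": {
  "steps": [0, 0.5, 0, 0, 0, 0.45, 0, 0, 0, 0, 0.45, 0, 0, 0, 0, 0.45, 0, 0, 0, 0]
}}

```text
time_s: 14.9
tool_pos: [0.5111, -0.1665, 0.1899]
tool_rot: [180.0, 0.2, -15.0]
force: [0.4, 1.3, -0.3]
grip_width: 0.0382
grasp_force: 0.0
```

{"op": "step_arm", "data": {
  "steps": [0.45, 0, 0, -15, 0, 0.45, 0, 0, -30, 0, 0.45, 0, 0, -40, 0, 0.6, 0, 0, -50, 0, 1, 0, 0, -40, 0, 1, 0, 0, 0, 0]
}}

```text
time_s: 15.65
tool_pos: [0.5131, -0.1666, 0.3707]
tool_rot: [179.9, -0.5, -14.9]
force: [-0.8, 0.2, -0.1]
grip_width: 0.0614
grasp_force: 0.0
```

```bash
python3 - <<'E'
from h import *
T=cam("top");S=cam("scene")
R=np.array([[.9659,.2588],[-.2588,.9659]])
for n,c,box in(("T",T,(195,130,240,160)),("S",S,(305,198,340,224))):
    for b in blobs(c,"blue",box): print(n,b[0],b[1],[plane(c,p,.019)[:2].round(4).tolist() for p in b[2]])
for b in blobs(S,"red",(160,195,260,300)): print("S red",b[0].round(1),b[1],[(R.T@(plane(S,p,.026)[:2]-[.521,-.229])*1000).round(1).tolist() for p in b[2]])
a=cv2.resize(S["image"][195:295,155:255],None,fx=5.5,fy=5.5,interpolation=2);cv2.imwrite("pics/r3.png",a[:,:,::-1])
go(.63,.133,.37)
E
```

```text
T [214.7027 145.5405] 111 [[0.6621, 0.1541], [0.6679, 0.1288], [0.6268, 0.119], [0.621, 0.1441]]
S [321.0722 211.3402] 97 [[0.6387, 0.1106], [0.6228, 0.1457], [0.658, 0.1538], [0.6731, 0.1189]]
S red [205.3 210.8] 26 [[-133.1, 46.2], [-132.4, 75.7], [-121.9, 74.4], [-122.6, 45.0]]
S red [208.2 217.6] 71 [[-114.5, 45.6], [-118.3, 69.4], [-80.6, 68.7], [-77.1, 45.4]]
S red [220.7 241.4] 237 [[-55.2, 39.9], [-60.3, 69.9], [117.3, 69.5], [120.3, 42.2]]
t 15.75 pos [ 0.5118 -0.1666  0.3665] rot [179.9698  -0.0509 -14.9554] w 0.0691 F [-0.6442  0.6513 -0.8519] gf 0.0 -> tool mm [  36.9 -320.    -3.7]
```

View pics/r3.png

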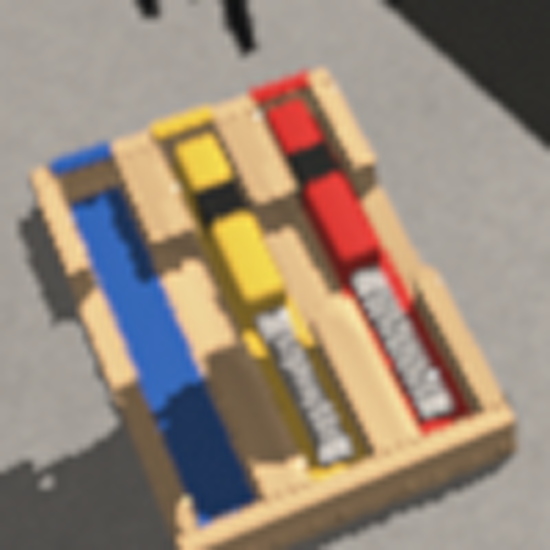

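The red file lies in its lane with its handle end at the wall, at crop (290,105), much as the yellow one lies. I'll check its gap again later. Next is the blue handle.

{"op": "step_arm", "data": {
  "steps": [1, 6, -46, 0, 0, 1, 6, -46, 0, 0, 1, 6, -46, 0, 0, 1, 6, -46, 0, 0, 1, 6, -46, 0, 0, 1, 6, -46, 0, 0, 1, 5, -46, 0, 0, 1, 0, 0, 0, -9.4, 1, 0, 0, 0, -9.4, 1, 0, 0, 0, -9.5, 1, 0, 0, 0, 0]
}}

```text
time_s: 17.12
tool_pos: [0.6343, 0.1336, 0.364]
tool_rot: [-180.0, 0.2, 13.3]
force: [-0.2, 0.1, -0.0]
grip_width: 0.0873
grasp_force: 0.0
```

```bash
python3 - <<'E'
from h import *
go(.635,.134,.186)
T=cam("top");R=np.array([[.9659,.2588],[-.2588,.9659]])
for col in("red","yel"):
  for b in blobs(T,col,(290,135,380,240)): print(col,b[0].round(1),b[1],[(R.T@(plane(T,p,.026)[:2]-[.521,-.229])*1000).round(1).tolist() for p in b[2]])
S=cam("scene")
for b in blobs(S,"yel",(160,195,260,300)): print("S yel",b[0].round(1),b[1],[(R.T@(plane(S,p,.026)[:2]-[.521,-.229])*1000).round(1).tolist() for p in b[2]])
# profile along lane centre in T at z=.026
for y in(58,0):
  for x in np.arange(-134,-106,1.5):
    w=np.r_[R@np.array([x/1e3,(y-1.5)/1e3])+[.521,-.229],.026];q=T["camera_matrix"]@(T["R"]@w+T["t"]);q=q[:2]/q[2]
    v=cv2.getRectSubPix(T["image"],(1,1),(float(q[0]),float(q[1])))[0,0];print(y,x,v)
E
```

```text
t 17.12 pos [0.6343 0.1336 0.364 ] rot [-179.9663    0.1768   13.2578] w 0.0873 F [-0.1853  0.0614 -0.0429] gf 0.0 -> tool mm [  1.3  -0.2 178. ]
red [313.  191.3] 520 [[-130.2, 71.8], [112.8, 77.0], [113.6, 44.7], [-129.0, 40.5]]
yel [335.5 184.1] 319 [[-53.4, 17.4], [113.4, 14.8], [113.2, -16.4], [-53.3, -13.2]]
yel [325.1 222.1] 168 [[-129.6, 15.6], [-77.0, 12.8], [-78.3, -21.5], [-130.7, -18.4]]
S yel [187.7 216.9] 25 [[-133.2, -12.0], [-132.5, 16.8], [-123.4, 15.9], [-124.2, -12.8]]
S yel [191.1 225. ] 86 [[-113.4, -10.7], [-114.8, 16.9], [-61.2, 13.9], [-60.2, -12.9]]
S yel [201.1 249.5] 266 [[-53.6, -15.6], [-56.5, 14.8], [118.1, 11.3], [119.4, -16.4]]
S yel [218.9 276.5] 10 [[118.0, 1.5], [101.5, 11.0], [106.2, 17.2], [122.6, 7.7]]
58 -134.0 [195 181 165]
58 -132.5 [204 164 134]
58 -131.0 [219 141 106]
58 -129.5 [237 105  78]
58 -128.0 [246  76  57]
58 -126.5 [247  58  47]
58 -125.0 [247  47  42]
58 -123.5 [246  49  44]
58 -122.0 [239  51  45]
58 -120.5 [213  48  40]
58 -119.0 [195  43  35]
58 -117.5 [219  44  38]
58 -116.0 [240  48  43]
58 -114.5 [244  49  45]
58 -113.0 [247  49  46]
58 -111.5 [247  52  47]
58 -110.0 [248  55  49]
58 -108.5 [247  53  47]
58 -107.0 [247  51  45]
0 -134.0 [200 180 153]
0 -132.5 [210 180 131]
0 -131.0 [233 206 109]
0 -129.5 [252 229  86]
0 -128.0 [253 233  75]
0 -126.5 [254 238  68]
0 -125.0 [254 238  67]
0 -123.5 [255 238  67]
0 -122.0 [248 224  61]
0 -120.5 [238 202  55]
0 -119.0 [212 170  45]
0 -117.5 [191 146  36]
0 -116.0 [220 183  46]
0 -114.5 [249 222  56]
0 -113.0 [252 231  60]
0 -111.5 [254 236  64]
0 -110.0 [254 236  65]
0 -108.5 [253 236  65]
0 -107.0 [253 236  66]
```

In the top profile the red butt sits at the wall, with its dark line at the wall face and narrower than the yellow file's. Now I lower onto the blue handle end.

{"op": "step_arm", "data": {
  "steps": [1, 1, 0, 45, 0, 1, 0, 0, 45, 0, 1, 0, 0, 45, 0, 1, 0, 0, 30, 0, 1, 0, 0, 12, 0, 1, 0, 0, 0, 0, 0, 0, 0, 0, 0, 0, 0, 0, 0, 0, 0, 0, 0, 0, 0, 0, 0, 0, 0, 0, 0, 0, 0, 0, 0, 0, 0, 0, 0, 0]
}}

```text
time_s: 18.73
tool_pos: [0.6357, 0.1339, 0.1887]
tool_rot: [180.0, 0.0, 13.3]
force: [0.3, -0.3, 1.1]
grip_width: 0.035
grasp_force: 0.0
```

{"op": "step_arm", "data": {
  "steps": [0, 0, 0, 0, 0, 0, 0, 0, 0, 0, 0, 0, 0, 0, 0, 0, 0, 0, 0, 0]
}}

```text
time_s: 19.23
tool_pos: [0.6357, 0.134, 0.1887]
tool_rot: [180.0, 0.0, 13.3]
force: [0.1, -0.3, -0.4]
grip_width: 0.0238
grasp_force: 29.9
```

{"op": "step_arm", "data": {
  "steps": [0, -15, 0, 0, 0, 0, -25, 0, 0, 0, 0, -25, 0, 0, 0, 0, -25, 0, 0, 0, 0, -25, 0, 0, 0, 0, -25, 0, 0, 0, 0, -25, 0, 0, 0, 0, -20, 0, 0, 0, 0, -10, 0, 0, 0, 0, 0, 0, 0, 0]
}}

```text
time_s: 20.48
tool_pos: [0.4457, 0.0887, 0.1888]
tool_rot: [180.0, 0.0, 13.3]
force: [-0.8, 0.3, -0.6]
grip_width: 0.0238
grasp_force: 29.9
```

```bash
python3 - <<'E'
from h import *
go(.4376,.0876,.186)
T=cam("top");S=cam("scene")
for n,c,box in(("T",T,(190,135,260,235)),("S",S,(230,150,340,224))):
    for b in blobs(c,"blue",box): print(n,b[0],b[1],plane(c,b[0],.018)[:2])
E
```

```text
t 20.48 pos [0.4457 0.0887 0.1888] rot [179.9529   0.0203  13.3293] w 0.0238 F [-0.7947  0.3392 -0.6083] gf 29.9 -> tool mm [-8.1 -0.8  2.8]
S [270.8793 187.0862] 58 [0.4642 0.0883]
S [288.5325 195.4481] 154 [0.5304 0.1056]
```

{"op": "step_arm", "data": {
  "steps": [1, 0, 0, 0, 0, 1, 0, 0, 0, 0, 1, 0, 0, 0, 0, 1, 0, 0, 0, 0, 1, 0, 0, -30, 0, 1, 0, 0, -40, 0, 1, -15, 0, -30, 0, 1, -15, 0, 0, 0, 1, 0, 0, 0, 0]
}}

```text
time_s: 21.7
tool_pos: [0.4163, 0.0818, 0.2889]
tool_rot: [179.9, -0.0, 13.3]
force: [0.4, -0.7, 0.5]
grip_width: 0.0869
grasp_force: 0.0
```

```bash
python3 - <<'E'
from h import *
T=cam("top");S=cam("scene")
for n,c,box in(("T",T,(190,135,260,235)),("S",S,(230,150,340,224))):
    for b in blobs(c,"blue",box): print(n,b[0],b[1],plane(c,b[0],.016)[:2],[plane(c,p,.019)[:2].round(4).tolist() for p in b[2]])
go(.53,.107,.186)
a=cv2.resize(S["image"][150:250,220:360],None,fx=4.5,fy=4.5,interpolation=2);cv2.imwrite("pics/b1.png",a[:,:,::-1])
E
```

```text
T [220.8788 176.9697] 33 [0.5478 0.1135] [[0.5503, 0.1264], [0.5558, 0.1026], [0.5446, 0.0999], [0.5391, 0.1237]]
S [269.9205 186.5795] 88 [0.4589 0.0888] [[0.451, 0.0654], [0.4324, 0.0983], [0.4705, 0.1071], [0.4882, 0.0744]]
S [288.5325 195.4481] 154 [0.5291 0.1069] [[0.5102, 0.0816], [0.4929, 0.1142], [0.5537, 0.1281], [0.5696, 0.0959]]
t 21.8 pos [0.417  0.082  0.2886] rot [179.9833  -0.0105  13.3263] w 0.0867 F [-0.6788  0.6407  0.0216] gf 0.0 -> tool mm [115.7   1.7 102.6]
```

View pics/b1.png

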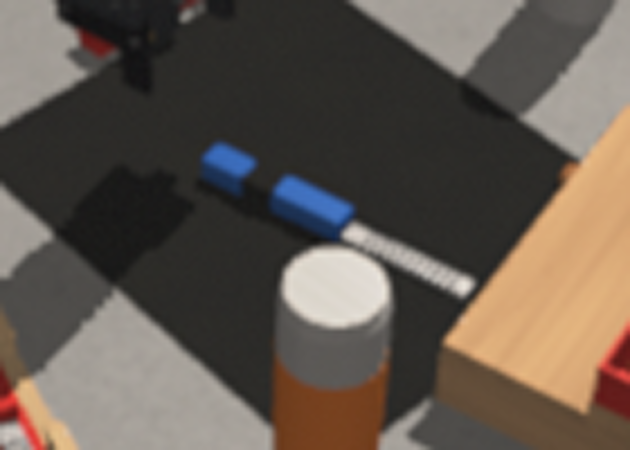

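The blue file lies free on the bench, from butt at crop (215,160) to tip at (468,285), clear of the shelf edge. I'll take it by the middle.

{"op": "step_arm", "data": {
  "steps": [1, 40, 0, 0, 0, 1, 42, 0, 0, -0.5, 1, 40, 0, 0, 0, 1, 0, 0, 40, 0, 1, 0, 0, 40, 0, 1, 0, 0, 18, 0, 1, 0, 0, 6, 0, 0, 0, 0, 0, 0, 0, 0, 0, 0, 0, 0, 0, 0, 0, 0, 0, 0, 0, 0, 0]
}}

```text
time_s: 23.18
tool_pos: [0.5357, 0.1104, 0.1854]
tool_rot: [180.0, -0.1, 13.8]
force: [0.3, 0.3, 0.4]
grip_width: 0.0549
grasp_force: 0.0
```

{"op": "step_arm", "data": {
  "steps": [0, 0, 0, 0, 0, 0, 0, 0, 0, 0, 0, 0, 0, 0, 0, 0, 0, 0, 0, 0, 0, 0, 0, 0, 0]
}}

```text
time_s: 23.8
tool_pos: [0.5354, 0.1106, 0.1847]
tool_rot: [-180.0, 0.0, 13.8]
force: [-0.0, 0.1, 0.6]
grip_width: 0.0239
grasp_force: 30.0
```

{"op": "step_arm", "data": {
  "steps": [0, 0, 0, -20, 0, 0, 0, 0, -32, 0, 0, 0, 0, -32, 0, 0, -35, 0, 0, 0, 0, -35, 0, 0, 0, 0, -10, 46, 0, 0, 0, -10, 46, 0, 0, 0, -9, 46, 0, 0, 0, -9, 46, 0, 0, 0, -9, 46, 0, 0, 0, -9, 46, 0, 0, 0, -8, 46, 0, 0]
}}

```text
time_s: 25.3
tool_pos: [0.4824, -0.2356, 0.2702]
tool_rot: [179.9, -0.1, 13.9]
force: [0.9, 0.9, -0.8]
grip_width: 0.0239
grasp_force: 30.0
```

{"op": "step_arm", "data": {
  "steps": [0, 0, 46, 0, 0, 0, 0, 0, 0, 9.6, 0, 0, 0, 0, 9.6, 0, 0, 0, 0, 9.6, 0, 0, 0, 0, 0]
}}

```text
time_s: 25.92
tool_pos: [0.4935, -0.2787, 0.2698]
tool_rot: [180.0, -0.1, -14.8]
force: [-0.2, -0.5, -1.0]
grip_width: 0.0242
grasp_force: 30.0
```

```bash
python3 - <<'E'
from h import *
go(.4944,-.2819,.222)
E
```

```text
t 25.93 pos [ 0.4935 -0.2787  0.2698] rot [179.9768  -0.0586 -14.8367] w 0.0242 F [-0.2401 -0.4752 -0.9734] gf 30.0 -> tool mm [ 1.6  2.8 47.8]
```

{"op": "step_arm", "data": {
  "steps": [0, 2, 3, 20, 0, 0, 0, 0, 20, 0, 0, 0, 0, 6, 0, 0, 0, 0, 0, 0]
}}

```text
time_s: 26.42
tool_pos: [0.4942, -0.282, 0.2216]
tool_rot: [-179.9, 0.1, -14.9]
force: [0.3, -0.4, -1.0]
grip_width: 0.0238
grasp_force: 30.0
```

```bash
python3 - <<'E'
from h import *
go(.4944,-.2819,.1907)
T=cam("top");S=cam("scene")
a=cv2.resize(T["image"][140:250,295:375],None,fx=4.9,fy=4.9,interpolation=2);b=cv2.resize(S["image"][200:310,150:230],None,fx=4.9,fy=4.9,interpolation=2)
cv2.imwrite("pics/b2.png",np.hstack([a,b])[:,:,::-1])
E
```

```text
t 26.43 pos [ 0.4942 -0.282   0.2216] rot [-179.9463    0.1152  -14.9287] w 0.0238 F [ 0.3148 -0.4186 -0.9774] gf 30.0 -> tool mm [ 0.3 -0.1 30.9]
```

View pics/b2.png

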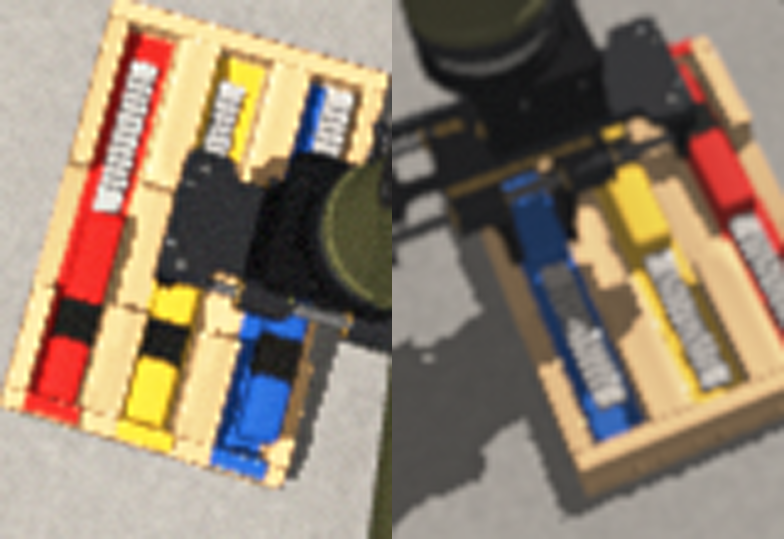

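The top crop (left) shows the blue handle at (270,375) over the blue lane, butt at about (250,440), plate at (213–268,462), and the blade tip at (335,100). The red file's butt is against its plate at (55,400).

```bash
python3 - <<'E'
from h import *
T=cam("top");S=cam("scene");R=np.array([[.9659,.2588],[-.2588,.9659]])
f=lambda x,y:(295+x/4.9-.4,140+y/4.9-.4);g=lambda x,y:(150+(x-392)/4.9-.4,200+y/4.9-.4)
for n,c,q,x,y,z in[("band L",T,f,256,335,.057),("band R",T,f,296,342,.057),("butt L",T,f,237,430,.057),("butt R",T,f,275,442,.057),("plateL",T,f,213,460,.028),("plateR",T,f,267,474,.028),("corner",T,f,283,488,.028),("blade L",T,f,326,90,.043),("blade R",T,f,353,97,.043),("S bladeL",S,g,570,390,.043),("S bladeR",S,g,622,378,.043),("S laneL",S,g,597,438,.006),("S laneR",S,g,638,424,.006)]:
    print(n,(R.T@(plane(c,q(x,y),z)[:2]-[.521,-.229])*1000).round(1))
E
```

```text
band L [-51.9 -44.6]
band R [-49.2 -68.1]
butt L [-108.9  -48. ]
butt R [-109.3  -71. ]
plateL [-127.5  -44.6]
plateR [-126.3  -77.6]
corner [-131.7  -88.8]
blade L [106.7 -50.5]
blade R [107.1 -67.2]
S bladeL [ 92.9 -75.5]
S bladeR [ 98.2 -47.5]
S laneL [104.1 -69.1]
S laneR [105.7 -45.7]
```

{"op": "step_arm", "data": {
  "steps": [0, 0, 1, 8, 0, 0, 0, 0, 10, 0, 0, 0, 0, 7, 0, 0, 0, 0, 4, 0, 0, 0, 0, 0, 0]
}}

```text
time_s: 27.25
tool_pos: [0.4941, -0.2831, 0.1933]
tool_rot: [-180.0, 0.0, -15.0]
force: [-0.3, 0.5, -1.1]
grip_width: 0.0236
grasp_force: 30.0
```

{"op": "step_arm", "data": {
  "steps": [0, 0, 0, 1, 0, 0, 0, 0, 1, 0, 0, 0, 0, 0, 0]
}}

```text
time_s: 27.62
tool_pos: [0.4942, -0.2833, 0.1918]
tool_rot: [180.0, -0.0, -15.0]
force: [0.0, -0.2, -1.4]
grip_width: 0.0237
grasp_force: 30.0
```

{"op": "step_arm", "data": {
  "steps": [0, 0, 0, 1, 0, 0, 0, 0, 1, 0, 0, 0, 0, 0, 0]
}}

```text
time_s: 28.0
tool_pos: [0.4944, -0.2833, 0.1907]
tool_rot: [180.0, 0.0, -15.0]
force: [-1.6, 0.9, 5.9]
grip_width: 0.024
grasp_force: 30.0
```

{"op": "step_arm", "data": {
  "steps": [0, -3, 0, 0, 0, 0, -3, 0, 0, 0, 0, -2, 0, 0, 0, 0, 0, 0, 0, 0]
}}

```text
time_s: 28.5
tool_pos: [0.4872, -0.2814, 0.1907]
tool_rot: [180.0, -0.1, -15.0]
force: [3.4, -0.4, 6.1]
grip_width: 0.024
grasp_force: 30.0
```

{"op": "step_arm", "data": {
  "steps": [0, -1.5, 0, 0, 0, 0, -1, 0, 0, 0, 0, 0, 0, 0, 0]
}}

```text
time_s: 28.88
tool_pos: [0.485, -0.2808, 0.1907]
tool_rot: [180.0, -0.2, -15.0]
force: [2.8, 0.0, 6.2]
grip_width: 0.0239
grasp_force: 30.0
```

{"op": "step_arm", "data": {
  "steps": [0, -1, 0, 0, 0, 0, -1, 0, 0, 0, 0, 0, 0, 0, 0]
}}

```text
time_s: 29.25
tool_pos: [0.4841, -0.2806, 0.1908]
tool_rot: [180.0, -0.4, -14.9]
force: [9.1, -2.0, 1.0]
grip_width: 0.0238
grasp_force: 30.0
```

The wall is reached, so I release and lift.

{"op": "step_arm", "data": {
  "steps": [0, 0.5, 0, 0, 0, 0.45, 0, 0, 0, 0, 0.45, 0, 0, 0, 0, 0.45, 0, 0, 0, 0]
}}

```text
time_s: 29.75
tool_pos: [0.4817, -0.2799, 0.1889]
tool_rot: [-180.0, 0.2, -15.0]
force: [-0.0, -0.4, -0.2]
grip_width: 0.0378
grasp_force: 0.0
```

{"op": "step_arm", "data": {
  "steps": [0.45, 0, 0, -15, 0, 0.45, 0, 0, -30, 0, 0.45, 0, 0, -40, 0, 0.6, 0, 0, -50, 0, 0.6, 0, -45, -20, 0, 0.6, 0, -50, 0, 0, 0.6, 0, -50, 0, 0, 0.6, 0, -50, 0, 0, 0.6, 0, -50, 0, 0, 0.6, 0, -50, 0, 0, 0.6, 0, 0, 0, 0]
}}

```text
time_s: 31.12
tool_pos: [0.5588, 0.0103, 0.346]
tool_rot: [-179.9, -0.0, -14.5]
force: [-0.2, -0.7, 0.3]
grip_width: 0.0523
grasp_force: 0.0
```

```bash
python3 - <<'E'
from h import *
go(.5,0,.3)
T=cam("top");S=cam("scene");R=np.array([[.9659,.2588],[-.2588,.9659]])
def prof(c,y,ch):
    o=[]
    for x in np.arange(-132,-107,1.5):
        w=np.r_[R@np.array([x/1e3,y/1e3])+[.521,-.229],.026];q=c["camera_matrix"]@(c["R"]@w+c["t"]);q=q[:2]/q[2]
        o.append(int(cv2.getRectSubPix(c["image"],(1,1),(float(q[0]),float(q[1])))[0,0][ch]))
    return o
print(np.arange(-132,-107,1.5))
for y,ch in((57,0),(-1.5,0),(-60,2)):print("T",y,prof(T,y,ch))
for y,ch in((59,0),(1.5,0),(-57,2)):print("S",y,prof(S,y,ch))
for n,c in(("T",T),("S",S)):
  for col in("red","blue","yel"):
    for b in blobs(c,col,(290,135,380,240) if n=="T" else(160,195,260,300)): print(n,col,b[0].round(1),b[1],[(R.T@(plane(c,p,.026)[:2]-[.521,-.229])*1000).round(1).tolist() for p in b[2]])
E
```

```text
t 31.12 pos [0.5588 0.0103 0.346 ] rot [-179.8574   -0.0419  -14.4698] w 0.0523 F [-0.1921 -0.7339  0.3176] gf 0.0 -> tool mm [-54.4  24.8  45.9]
[-132.  -130.5 -129.  -127.5 -126.  -124.5 -123.  -121.5 -120.  -118.5
 -117.  -115.5 -114.  -112.5 -111.  -109.5 -108. ]
T 57 [205, 224, 243, 247, 247, 247, 246, 229, 204, 208, 230, 241, 245, 247, 248, 248, 247]
T -1.5 [221, 241, 252, 253, 254, 255, 253, 245, 228, 203, 197, 228, 251, 253, 254, 254, 254]
T -60 [171, 196, 210, 221, 221, 221, 220, 216, 206, 200, 212, 222, 224, 225, 224, 222, 222]
S 59 [218, 218, 217, 213, 196, 176, 155, 145, 146, 153, 170, 190, 211, 222, 224, 225, 225]
S 1.5 [232, 235, 237, 231, 217, 200, 177, 153, 133, 133, 151, 172, 194, 214, 230, 238, 239]
S -57 [179, 183, 176, 169, 159, 140, 120, 104, 110, 120, 134, 152, 171, 183, 186, 188, 188]
T red [313.5 189.3] 557 [[-130.0, 72.0], [113.4, 75.8], [114.1, 43.3], [-129.1, 40.5]]
T blue [359.9 162.4] 56 [[64.7, -43.6], [112.0, -44.5], [111.9, -69.1], [64.7, -68.1]]
T blue [362.9 170. ] 9 [[64.7, -67.1], [90.1, -66.8], [90.2, -69.0], [64.7, -69.2]]
T blue [350.6 200.3] 23
[... 591 characters left out ...]

S blue [169.3 223.4] 19 [[-132.1, -69.8], [-131.4, -41.7], [-124.9, -42.1], [-125.7, -70.1]]
S blue [171.7 231. ] 66 [[-114.2, -68.9], [-113.5, -43.8], [-81.2, -46.0], [-82.0, -70.7]]
S blue [183.  254.5] 222 [[-56.0, -71.6], [-58.0, -45.5], [116.9, -45.5], [117.7, -69.2]]
S yel [187.5 217. ] 26 [[-133.2, -13.0], [-132.5, 16.8], [-123.4, 15.9], [-124.2, -13.7]]
S yel [191.2 224.8] 85 [[-113.4, -10.7], [-114.8, 16.9], [-69.8, 14.4], [-68.8, -12.6]]
S yel [200.7 248.5] 251 [[-59.9, -14.9], [-62.8, 15.0], [118.1, 11.3], [119.3, -15.7]]
S yel [212.7 262. ] 15 [[34.4, 10.2], [34.2, 11.5], [86.8, 12.1], [87.0, 10.8]]
S yel [218.8 275.4] 11 [[94.2, 10.9], [96.2, 17.0], [121.1, 10.0], [119.2, 4.0]]
```

Both butts sit at the wall, with matching profiles in both views that are closer in than the yellow file's. The arm is clear, so I hand in.

```bash
python3 -c "
from cell import env
print(env.sign_off())"
```

```text
the job is handed in; nothing more can be done
None
```

I handed the job in at about 31 s. The red and blue files are in their own lanes, handles at the yellow file's end; in both camera views the butts sit at the end wall. The sign-off returned no verdict. I saw no contact with the yellow file or anything else, but my first grasp of the red file closed too late and had to be repeated.

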